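# Pop the bit cassette and trap it

### The job

Without gripping anything, press the red key of the bit dock down with one fingertip so that the orange bit cassette springs out, and trap it with the other finger in the open channel before its front reaches the channel's open end. Finish while holding just so: key kept down by the one finger, popped cassette standing still against the other. Do not lift or tip the cassette, and leave the other things on and around the tray alone.

Things in the scene. Friction and masses are not known exactly. Their poses are not given: they have to be found in the camera images.
- dock: Grey bit dock fixed on a white round turntable (200 mm across, 18 mm high) on the tray; it does not move. Origin: centre of the turntable's underside, z up; dock +x is the way the cassette pops out, y across. Block 131 (x) x 108 (y) mm, top at z = 38 mm. On it a channel runs along x at y = -24 mm, floor z = 38 mm, with the red key beside it at +y.
- mouth (a point): Channel floor at the housing's mouth: (-6, -24, 38) mm in the dock's frame. Behind it (dock -x, 56 mm long) a black housing with a clear roof, top 28.5 mm above the floor, covers the cassette. A spring pusher in it presses with about 3.4 N; once the latch lets go it drives the cassette (roughly 0.2 to 0.35 m/s) all along the channel and off its end.
- channel_end (a point): Channel floor at its open end, (69, -24, 38) mm in the dock's frame, 75 mm ahead of the mouth; a yellow line lies just before it. From mouth to end the channel is open above: 46 mm wide inside, walls 3 mm thick and only 6 mm high.
- cassette: Orange block, black top with five steel driver bits on it: 40 (x) x 44 (y) x 24 (z) mm, about 75 g, loose. Origin: centre of its underside. Starts in the housing, front face at the mouth, origin at about (-26, -24, 38) mm in the dock's frame; pops out along dock +x.
- key_top (a point): Centre of the top of the red square key, 34 x 34 mm, beside the open channel: at (34, 36, 56) mm in the dock's frame when up, so 60 mm across from the channel's centre line and 18 mm above its floor. It goes straight down 10 mm, to 8 mm above the floor, still above the 6 mm channel walls.
- key (a joint): How far the key is pressed, m: 0 up, 0.010 fully down. Spring about 2 N at the top, 6 N at the bottom; latch friction adds under 2 N until it lets go. A red latch blade in front of the cassette sinks with it and frees the cassette at about 5 mm; if the key comes up again the blade rises too.
- channel_mid (a point): Point on the channel floor, on its centre line, straight across from the key: (34, -24, 38) mm in the dock's frame, 40 mm ahead of the mouth, 35 mm before the open end. A fingertip standing here just above the floor is in the cassette's way.
- phone: white phone with a cracked dark screen, 148 x 72 x 8 mm, lying flat on the tray; bystander. Origin: centre of its underside.
- spudger: blue plastic spudger, 142 x 13 x 6 mm, lying flat on the tray; bystander. Origin: centre of its underside.
- tweezers: curved stainless tweezers, about 115 x 20 x 6 mm, lying flat on the tray; bystander. Origin: centre of its underside.
- pry_tool: short aluminium pry tool, 84 x 16 x 5 mm, lying flat on the tray beside the pot; bystander. Origin: centre of its underside.
- pot: small closed plastic pot, white with a green screw top, 45 mm across, 38 mm tall, standing on the tray; bystander. Origin: centre of its underside.
- mug: blue mug, 80 mm across, 90 mm tall, handle at its +y, standing on the mat beside the tray; bystander. Origin: centre of its underside.

How it is judged:
By the outcome, as a careful person would: the job done as asked, in the order asked, and still so for the second after the job is handed in, while the arm keeps its last pose, push and grip.
It also fails if it takes over 29 s, if anything falls off the work surface, if the arm or the gripper's body presses on something with over 40 N, if the wrist force passes 120 N, or if a joint passes its speed limit or range.

### The arm

A 7-joint arm with a two-finger parallel gripper is mounted at the origin on the work surface. World frame = base frame: x ahead of the robot, y to its left, z up, the work surface at z = 0. Lengths are in m, angles in rad, forces in N, time in s.
With the tool pointing down it reaches from about 0.425 to 0.925 m from the base axis. Payload 6.8 kg.
Tool frame: the origin (TCP) lies on the centre line of the jaws, within the pads' length; the fingertips stand 14 mm ahead of it and the grasp point (between the pads) lies 5 mm behind it (r.tips_ahead is the distance from the TCP to the fingertips, in m); z points along the fingers, y is the line along which they close (so a half turn about z gives the same grasp; the last joint's range is limited). The gripper opens to 85 mm and grips with 20 to 120 N. Pads are 22 mm wide; open, the fingers measure 114 mm over their backs; the gripper's body (76 mm by 85 mm) begins 54 mm behind the grasp point. The pads swing forward as they close: fully open they stand 13 mm farther back than shut.
Start: joints at [1.229, 0.477, 0.022, 1.555, -0.011, 1.109, -0.083], TCP at [0.156, -0.657, 0.208] pointing down, gripper open.
Joint ranges: [-2.96, 2.96], [-0.34, 2.1], [-1.41, 1.46], [0.24, 2.44], [-1.37, 4.51], [0.17, 1.92], [-2.96, 2.96]. Speed limits (rad/s): [2.39, 2.39, 3.14, 3.14, 3.14, 3.14, 3.14].

### API

Orientations are given as a rotation vector (axis times angle).
In Python, from bench import r, eyes gives the robot as it stands.
- The arm moves only by the tool step_arm, never from a script. Its argument "rows" is a list of rows, each a list of 6 numbers: the shift along the world's x, y, z in units of 60 cm (1.0 is 60 cm), then the turn, a rotation vector about the world's x, y, z in units of pi rad (1.0 is pi rad). In form: [[x, y, z, rx, ry, rz], ...]. A call has 1 to 5 rows; each row is the pose to reach, as a shift and turn from the pose commanded when the call began, turning the shorter way round; what a row does not reach only later rows make up. A row lasts 1/12 s, in which the tool goes at most 41.7 mm and 7.16 degrees, less where a joint would pass 70% of its speed; a pose out of reach is approached as far as the arm can. A call with a number of a shift or a turn outside -1 to 1 is refused whole. A call with a gripper value outside its range is refused whole. "jaw" is the closure, from 0 (fully open) to 1 (shut), set as the call begins (left out, the last holds). The fingers move at their own pace and stop on an object; "squeeze" is the grip in N (left out, the last holds). Time passes only in rows, so rows that repeat a pose let the fingers close. It gives the time, the measured TCP pose, the force, the opening and the grip force at its end, in the units of the state.
- r.get_obs(): the state, without advancing time (a new reading comes with each control period).
- eyes.grab_frame(name): name is "scene" or "top"; returns the picture (480x640x3 uint8, red, green, blue); there is no depth.
- eyes.camera_info(name): a dict with "mtx" (3x3 intrinsics, pixels), "extrinsics" (4x4, takes a point from camera to world coordinates). Camera axes: x right, y down, z forward; pixel columns grow to the right and rows downward; lengths in m; the calibration is good to about 2 mm. A picture is of the moment at which its call begins. camera_info takes no time and is no camera call.
- r.hand_in(): hands the job in; it is judged then, once.
The state is a dict: "clock": time; "joints": joint angles; "qvel": joint speeds; "tau": joint torques, N m; "tcp_pos": TCP position; "orientation": TCP orientation; "contact_force": force on the tool from outside, world axes, zero at the start; "moment": the same for the moment, N m; "grip_width": finger opening in m; "gripper_force": force on a finger pad.
Only numpy, scipy, OpenCV 4.12 (cv2) and the standard library are available. Lean on these libraries where they do the work, as an engineer would, in place of code of your own. Each camera call takes 0.05 s, during which the arm holds its last target. There are 200 camera calls.

## Working session

There is one attempt and no reset: what is moved stays moved. The work goes in short steps, Python scripts to look and compute and a tool call to move; the robot and the scene stay as the last step left them, time stands still between calls to the robot, and variables do not carry over. Pictures are saved under pics/ and viewed, at most 10 in all, crops included, and the job is handed in when it is done.

Besides the shell and the picture viewer there is one more tool, called after "Call:" as name(argument=value, ...) on one line, values as JSON. step_arm: Moves the arm, as the interface text tells. Shifts and turns lie within -1 to 1; 1 stands for 60 cm of shift or pi rad of turn. Its arguments: {"type":"object","properties":{"rows":{"type":"array"},"jaw":{"type":"number"},"squeeze":{"type":"number"}},"required":["rows"]}

```bash
ls; mkdir -p pics
python3 - <<'E'
from bench import r,eyes
import cv2
print(r.get_obs(), r.tips_ahead)
for n in("scene","top"):
    cv2.imwrite(f"pics/{n}0.png",eyes.grab_frame(n)[:,:,::-1]); print(eyes.camera_info(n))
E
```

```text
pics
{'clock': 0.0, 'joints': array([ 1.22888161,  0.47780289,  0.02238239,  1.55644445, -0.01147919,
        1.109308  , -0.08310877]), 'qvel': array([ 1.95968437e-04,  4.58516516e-04,  1.33845450e-03, -2.04438539e-05,
        4.43066911e-04,  1.48301590e-03,  1.24284461e-03]), 'tau': array([-1.29135742e-04, -5.96462452e+01,  1.60780605e+00, -2.81200433e+01,
        1.23868149e-02,  9.48310015e-03,  2.20967837e-05]), 'tcp_pos': array([ 0.15619408, -0.65602945,  0.20702769]), 'orientation': array([-3.11837064e+00, -3.66205625e-01,  6.06601433e-04]), 'contact_force': array([-0.30998567, -0.48346987,  0.3988826 ]), 'moment': array([ 0.00823373, -0.00413384, -0.01607902]), 'gripper_force': 0.0, 'grip_width': 0.08548740940332836} 0.014
{'mtx': array([[528.28584677,   0.        , 327.26020411],
       [  0.        , 528.28584677, 228.98176011],
       [  0.        ,   0.        ,   1.        ]]), 'extrinsics': array([[ 0.74675754,  0.57514721, -0.33400429,  0.89759825],
       [ 0.66505502, -0.64012476,  0.38463243, -0.30057916],
       [ 0.00741586, -0.50935839, -0.86052253,  1.04075161],
       [ 0.        ,  0.        ,  0.        ,  1.        ]])}
{'mtx': array([[452.16116769,   0.        , 316.76678016],
       [  0.        , 452.16116769, 234.2727594 ],
       [  0.        ,   0.        ,   1.        ]]), 'extrinsics': array([[-0.02780785, -0.99361177,  0.10937262,  0.45947904],
       [-0.99930566,  0.03034667,  0.02161658,  0.12157014],
       [-0.02479758, -0.10869557, -0.99376574,  0.8612224 ],
       [ 0.        ,  0.        ,  0.        ,  1.        ]])}
```

View pics/top0.png

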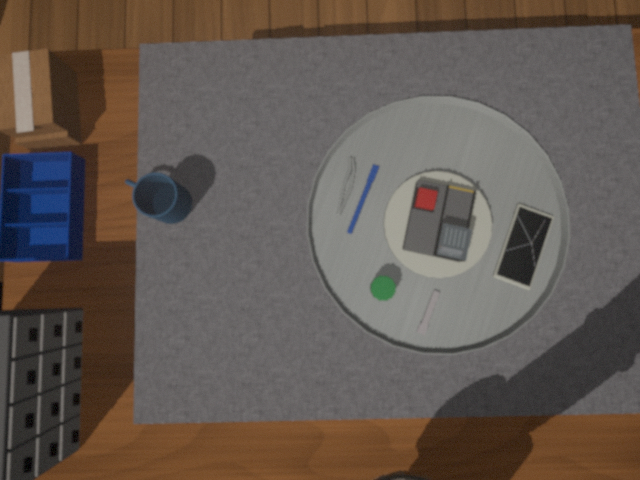

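View pics/scene0.png

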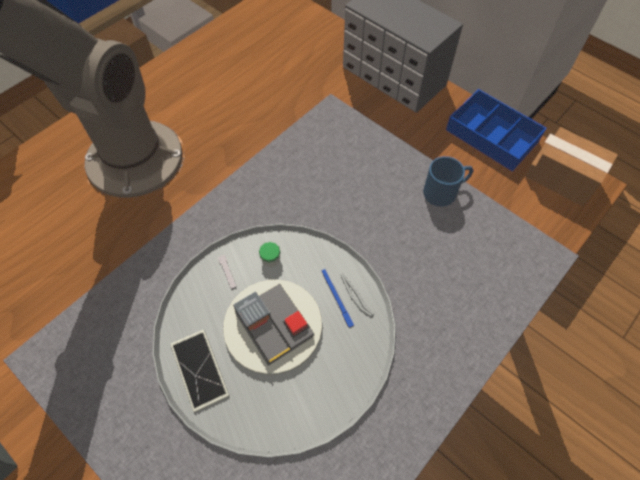

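The top view shows the dock near (440,220), with the red key at (426,198), housing at (453,240) and yellow line at (461,187). The scene view shows the key at (296,323). I'll enlarge the dock in both.

Run:
```python
import cv2
a=cv2.imread("pics/top0.png")[160:285,375:500]; b=cv2.imread("pics/scene0.png")[270:385,215:330]
cv2.imwrite("pics/topc.png",cv2.resize(a,(600,600),interpolation=cv2.INTER_CUBIC))   #4.8x
cv2.imwrite("pics/scenec.png",cv2.resize(b,(598,598),interpolation=cv2.INTER_CUBIC)) #5.2x
```

```text
(no output)
```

View pics/topc.png

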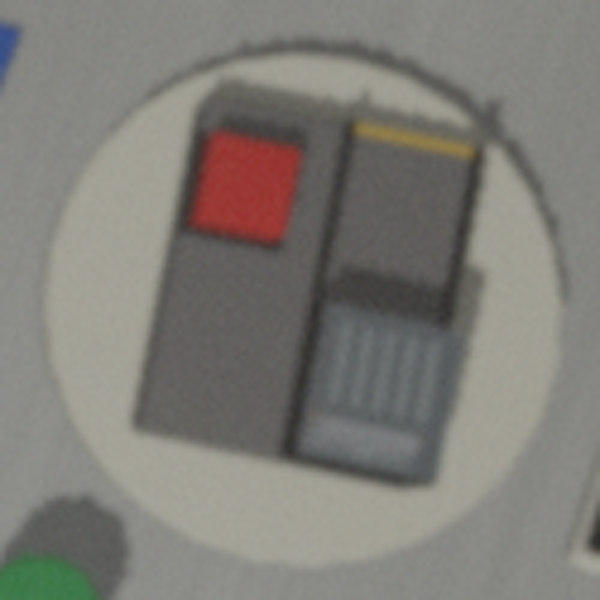

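View pics/scenec.png

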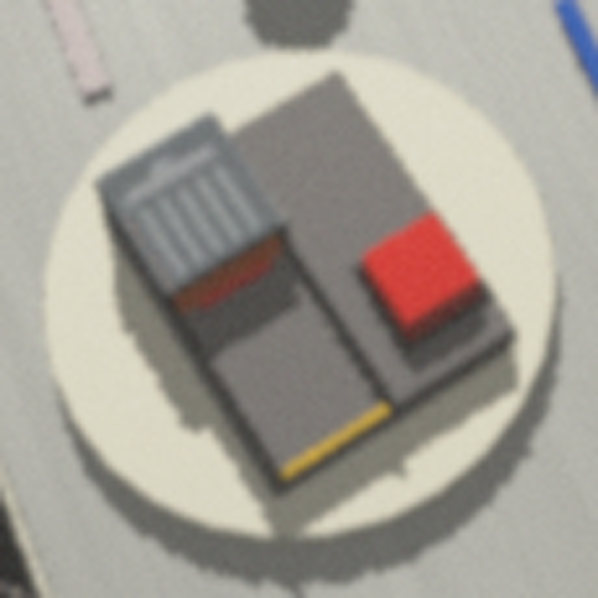

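Top crop: key-top corners (215,130), (302,145), (282,243), (190,232), block rear-left corner (137,432). Scene crop: key-top corners (435,213), (482,272), (405,322), (362,262), roof corners (98,183), (212,115), (287,228), (172,300), block corners (337,72), (513,338), (280,490). Dock +x points up in the top image, roughly world +x turned a little clockwise.

```bash
cat > h.py <<'E'
import numpy as np
from bench import r,eyes
C={n:eyes.camera_info(n) for n in("scene","top")}
def proj(n,P):
    T=np.linalg.inv(C[n]["extrinsics"]); q=(T[:3,:3]@np.asarray(P).T).T+T[:3,3]; q=q@C[n]["mtx"].T
    return q[:,:2]/q[:,2:]
def Tf(p,D):
    x,y,z,a=p; R=np.array([[np.cos(a),-np.sin(a),0],[np.sin(a),np.cos(a),0],[0,0,1]])
    return np.asarray(D)*1e-3@R.T+[x,y,z]
E
python3 - <<'E'
from h import *
from scipy.optimize import least_squares
un=lambda q,s,o:(np.array(q)+.5)/s-.5+o
key=[(51,53,56),(51,19,56),(17,19,56),(17,53,56)]
Dt=key+[(-62,54,38)]
Pt=un([(215,130),(302,145),(282,243),(190,232),(137,432)],4.8,[375,160])
Ds=[(17,53,56),(51,53,56),(51,19,56),(17,19,56),(-62,54,38),(69,54,38),(69,-54,38)]
Ps=un([(435,213),(482,272),(405,322),(362,262),(337,72),(513,338),(280,490)],5.2,[215,270])
f=lambda p:np.r_[(proj("top",Tf(p,Dt))-Pt).ravel(),(proj("scene",Tf(p,Ds))-Ps).ravel()]
s=least_squares(f,[.5,-.1,.01,-.2],loss="soft_l1")
p=s.x;np.save("p.npy",p);print(p.round(4),np.degrees(p[3]));print(f(p).reshape(-1,2).round(1))
# roof front edge centre check (scene), turntable centre check(top)
print(un([(229.5,264),(155,149)],5.2,[215,270]),proj("scene",Tf(p,[(-6,-24,66.5),(-62,-24,66.5)])))
print(un([(304,306)],4.8,[375,160]),proj("top",Tf(p,[(0,0,18)])))
for D in[(34,36,56),(34,-24,38),(34,6,38)]:print(D,Tf(p,[D]).round(4))
from scipy.spatial.transform import Rotation as R
print(R.from_rotvec(r.get_obs()["orientation"]).as_matrix().round(3))
E
```

```text
[ 0.5664 -0.0853 -0.0026 -0.2465] -14.121650537843522
[[-1.4  0.3]
 [-0.9  1.1]
 [-0.4 -1.1]
 [ 0.2 -2.8]
 [ 0.3 -1.1]
 [-0.2 -0.6]
 [ 0.1  1.6]
 [ 0.3  1.3]
 [-0.7 -0.9]
 [-1.   0.1]
 [-0.2 -1. ]
 [-2.4  0.1]]
[[258.73076923 320.36538462]
 [244.40384615 298.25      ]] [[258.1897091  319.53848808]
 [243.93640345 297.46767826]]
[[437.9375     223.35416667]] [[436.60227348 223.31252868]]
(34, 36, 56) [[ 0.6081 -0.0586  0.0534]]
(34, -24, 38) [[ 0.5935 -0.1168  0.0354]]
(34, 6, 38) [[ 0.6008 -0.0877  0.0354]]
[[ 0.973  0.232 -0.   ]
 [ 0.232 -0.973  0.002]
 [-0.    -0.002 -1.   ]]
```

Call:
step_arm(rows=[[0.743, 0.947, 0, 0, 0, -0.153], [0.743, 0.947, 0, 0, 0, -0.153], [0.743, 0.947, 0, 0, 0, -0.153], [0.743, 0.947, 0, 0, 0, -0.153], [0.743, 0.947, 0, 0, 0, -0.153]], jaw=0.465)

```text
clock: 0.52
tcp_pos: [0.2857, -0.4908, 0.2076]
orientation: [-3.116, 0.396, 0.001]
contact_force: [0.7, 0.2, 0.9]
grip_width: 0.0462
gripper_force: 0.0
```

Call:
step_arm(rows=[[0.527, 0.671, 0, 0, 0, 0], [0.527, 0.671, 0, 0, 0, 0], [0.527, 0.671, 0, 0, 0, 0], [0.527, 0.671, 0, 0, 0, 0], [0.527, 0.671, 0, 0, 0, 0]])

```text
clock: 0.93
tcp_pos: [0.4143, -0.327, 0.2079]
orientation: [-3.118, 0.387, 0.001]
contact_force: [0.5, -1.4, -0.4]
grip_width: 0.0458
gripper_force: 0.0
```

Call:
step_arm(rows=[[0.3, 0.38, 0, 0, 0, 0], [0.3, 0.38, 0, 0, 0, 0], [0.3, 0.38, 0, 0, 0, 0], [0.3, 0.38, 0, 0, 0, 0], [0.3, 0.38, 0, 0, 0, 0]])

```text
clock: 1.35
tcp_pos: [0.5434, -0.1636, 0.2078]
orientation: [3.118, -0.387, -0.001]
contact_force: [0.7, -0.1, -0.2]
grip_width: 0.0456
gripper_force: 0.0
```

Call:
step_arm(rows=[[0.097, 0.126, 0, 0, 0, 0], [0.097, 0.126, 0, 0, 0, 0], [0.097, 0.126, 0, 0, 0, 0], [0.097, 0.126, -0.05, 0, 0, 0], [0.097, 0.126, -0.1, 0, 0, 0]])

```text
clock: 1.77
tcp_pos: [0.6031, -0.088, 0.1486]
orientation: [-3.118, 0.382, -0.007]
contact_force: [-0.1, -1.0, -1.7]
grip_width: 0.0454
gripper_force: 0.0
```

Call:
step_arm(rows=[[0, 0, -0.055, 0, 0, 0], [0, 0, -0.055, 0, 0, 0], [0, 0, -0.055, 0, 0, 0]])

```text
clock: 2.02
tcp_pos: [0.5993, -0.0898, 0.1136]
orientation: [3.117, -0.387, -0.007]
contact_force: [0.3, 0.2, -0.2]
grip_width: 0.046
gripper_force: 0.0
```

Run:
```python
from h import *
import cv2
p=np.load("p.npy");o=r.get_obs();print(o["tcp_pos"].round(4),o["orientation"].round(3))
ims=[]
for n,(x,y) in(("scene",(200,230)),("top",(350,140))):
    im=eyes.grab_frame(n)[:,:,::-1][y:y+160,x:x+160] 
    ims.append(cv2.resize(np.ascontiguousarray(im),(600 if 0 else 400,)*2 if 0 else (400,400),interpolation=cv2.INTER_CUBIC))
cv2.imwrite("pics/c1.png",np.hstack(ims))
```

```text
[ 0.5993 -0.0898  0.1136] [ 3.117 -0.387 -0.007]
```

View pics/c1.png

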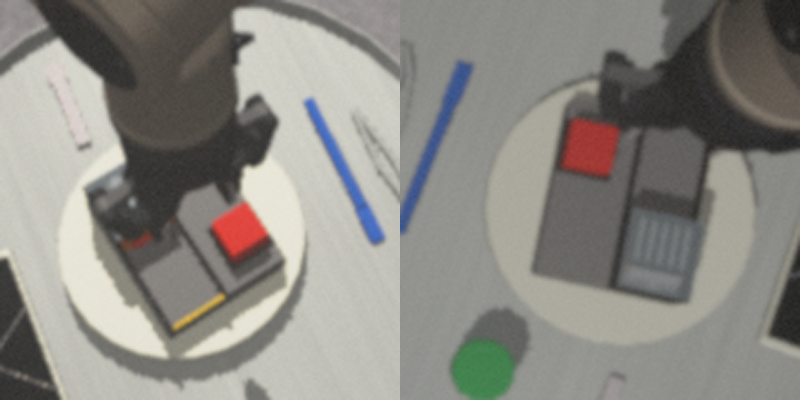

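Crop: fingers straddle key and channel in the scene view, tips still high (left near (130,215), right near (230,190)). I'll lower and check closer.

Call:
step_arm(rows=[[0.004, 0.003, -0.025, 0, 0, 0], [0.004, 0.003, -0.05, 0, 0, 0], [0.004, 0.003, -0.05, 0, 0, 0], [0.004, 0.003, -0.05, 0, 0, 0]])

```text
clock: 2.45
tcp_pos: [0.604, -0.0882, 0.0865]
orientation: [3.118, -0.387, 0.002]
contact_force: [0.2, 0.3, 1.0]
grip_width: 0.0457
gripper_force: 0.0
```

Run:
```python
from h import *
import cv2
from scipy.spatial.transform import Rotation as R
p=np.load("p.npy");o=r.get_obs();print(o["tcp_pos"].round(4),o["orientation"].round(3),o["grip_width"])
M=R.from_rotvec(o["orientation"]).as_matrix(); print(M.round(3))
w=o["grip_width"]/2
ims=[]
for n,(x,y) in(("scene",(225,260)),("top",(395,150))):
    im=np.ascontiguousarray(eyes.grab_frame(n)[:,:,::-1][y:y+100,x:x+100])
    im=cv2.resize(im,(400,400),interpolation=cv2.INTER_CUBIC)
    for s in(-1,1):
        q=np.array([[a,s*b,.007] for a,b in((-.011,w),(.011,w),(.011,w+.0145),(-.011,w+.0145))])@M.T+o["tcp_pos"]
        cv2.polylines(im,[((proj(n,q)-[x,y])*4).astype(int)],True,(0,255,0) if s>0 else(255,255,0),1)
    k=Tf(p,[(17,19,56),(17,53,56),(51,53,56),(51,19,56)]);cv2.polylines(im,[((proj(n,k)-[x,y])*4).astype(int)],True,(255,255,255),1)
    ims.append(im)
cv2.imwrite("pics/c2.png",np.hstack(ims))
```

```text
[ 0.604  -0.0882  0.0865] [ 3.118e+00 -3.870e-01  2.000e-03] 0.045682485095846395
[[ 0.97  -0.245  0.001]
 [-0.245 -0.97  -0.   ]
 [ 0.001 -0.    -1.   ]]
```

View pics/c2.png

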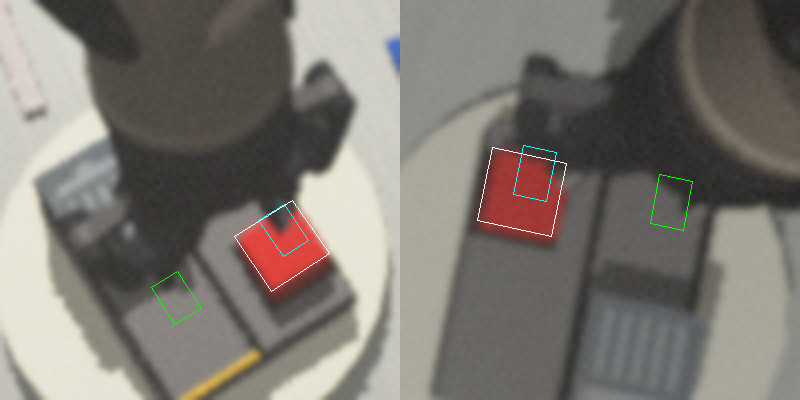

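White outline fits the key well; the finger tips show dark at about (280,222) and (172,288) in the scene crop, a bit behind my predicted boxes. I'll go lower and look again, larger.

Call:
step_arm(rows=[[0, 0, -0.012, 0, 0, 0], [0, 0, -0.022, 0, 0, 0], [0, 0, -0.022, 0, 0, 0]])

```text
clock: 2.8
tcp_pos: [0.6026, -0.088, 0.0708]
orientation: [3.118, -0.387, -0.002]
contact_force: [-0.3, -0.2, -0.0]
grip_width: 0.0458
gripper_force: 0.0
```

Run:
```python
from h import *
import cv2
from scipy.spatial.transform import Rotation as R
o=r.get_obs();print(o["tcp_pos"].round(4),o["contact_force"].round(1))
M=R.from_rotvec(o["orientation"]).as_matrix()
w=o["grip_width"]/2
ims=[]
for n,(x,y) in(("scene",(250,295)),("top",(408,170))):
    im=np.ascontiguousarray(eyes.grab_frame(n)[:,:,::-1][y:y+70,x:x+70])
    im=cv2.resize(im,(400,400),interpolation=cv2.INTER_CUBIC)
    im=cv2.convertScaleAbs(im,alpha=1.6,beta=10)
    for s in(-1,1):
        q=np.array([[a,s*b,.007] for a,b in((-.011,w),(.011,w),(.011,w+.0145),(-.011,w+.0145))])@M.T+o["tcp_pos"]
        for u in(proj(n,q)-[x,y])*400/70: cv2.circle(im,tuple(u.astype(int)),2,(0,255,0),-1)
    ims.append(im)
cv2.imwrite("pics/c3.png",np.hstack(ims))
```

```text
[ 0.6026 -0.088   0.0708] [-0.3 -0.2 -0. ]
```

View pics/c3.png

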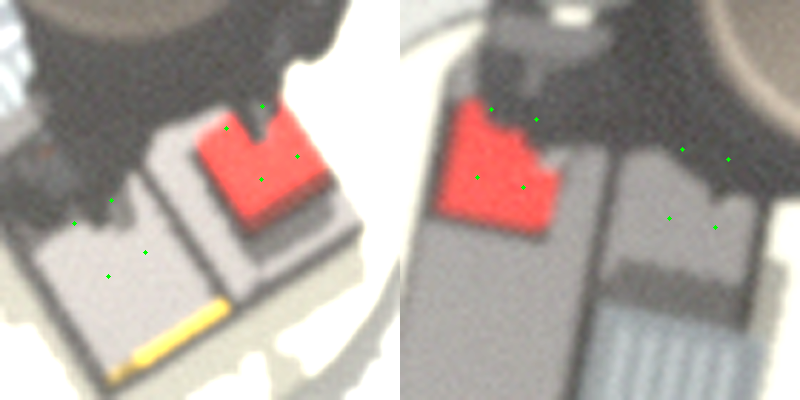

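Crop: in the scene half the key finger's lowest point is at (260,140) over the red key and the other finger's at (100,225) over the channel; both look higher than predicted. I'll feel downward for contact.

Call:
step_arm(rows=[[0, 0, -0.004, 0, 0, 0], [0, 0, -0.007, 0, 0, 0], [0, 0, -0.01, 0, 0, 0], [0, 0, -0.01, 0, 0, 0]])

```text
clock: 3.23
tcp_pos: [0.6031, -0.088, 0.0654]
orientation: [3.118, -0.387, -0.001]
contact_force: [0.0, -0.5, 0.2]
grip_width: 0.046
gripper_force: 0.0
```

Call:
step_arm(rows=[[0, 0, -0.003, 0, 0, 0], [0, 0, -0.003, 0, 0, 0], [0, 0, -0.003, 0, 0, 0]])

```text
clock: 3.48
tcp_pos: [0.6033, -0.088, 0.0639]
orientation: [3.118, -0.387, -0.0]
contact_force: [-0.7, -0.6, 0.5]
grip_width: 0.0458
gripper_force: 0.0
```

Call:
step_arm(rows=[[0, 0, -0.003, 0, 0, 0], [0, 0, -0.003, 0, 0, 0], [0, 0, -0.003, 0, 0, 0]])

```text
clock: 3.73
tcp_pos: [0.6032, -0.088, 0.0621]
orientation: [3.118, -0.387, -0.0]
contact_force: [-0.8, -0.8, 0.3]
grip_width: 0.0458
gripper_force: 0.0
```

Call:
step_arm(rows=[[0, 0, -0.003, 0, 0, 0], [0, 0, -0.003, 0, 0, 0], [0, 0, -0.003, 0, 0, 0]])

```text
clock: 3.98
tcp_pos: [0.6032, -0.088, 0.0603]
orientation: [3.118, -0.387, -0.0]
contact_force: [-0.3, -0.5, 0.2]
grip_width: 0.0453
gripper_force: 0.0
```

Call:
step_arm(rows=[[0, 0, -0.003, 0, 0, 0], [0, 0, -0.003, 0, 0, 0], [0, 0, -0.003, 0, 0, 0]])

```text
clock: 4.23
tcp_pos: [0.6032, -0.088, 0.0585]
orientation: [3.118, -0.387, -0.0]
contact_force: [-0.3, 0.6, -0.6]
grip_width: 0.0453
gripper_force: 0.0
```

Run:
```python
from h import *
import cv2
ims=[]
for n,(x,y) in(("scene",(250,295)),("top",(408,170))):
    im=np.ascontiguousarray(eyes.grab_frame(n)[:,:,::-1][y:y+70,x:x+70])
    im=cv2.resize(im,(400,400),interpolation=cv2.INTER_CUBIC)
    ims.append(cv2.convertScaleAbs(im,alpha=1.8,beta=20))
cv2.imwrite("pics/c4.png",np.hstack(ims))
```

```text
(no output)
```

View pics/c4.png

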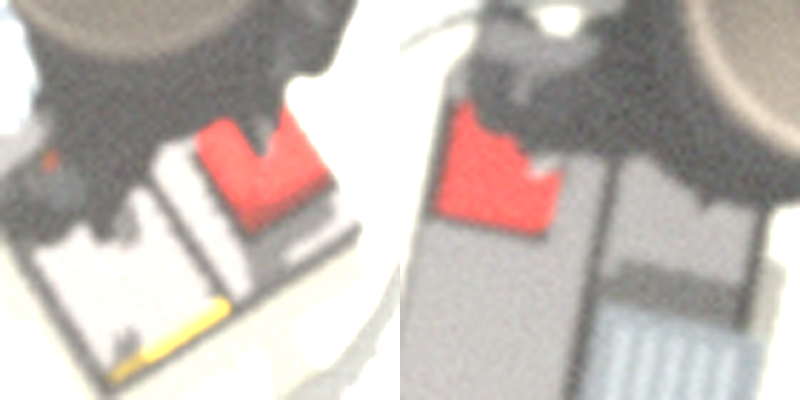

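Crop: key finger's tip at (262,155) sits about the middle of the key in the scene half; the other at (120,235) in the channel. Top half agrees: tips at about (540,170) and (710,200), both well inside key and channel. Continue feeling down.

Call:
step_arm(rows=[[0, 0, -0.003, 0, 0, 0], [0, 0, -0.003, 0, 0, 0], [0, 0, -0.003, 0, 0, 0]])

```text
clock: 4.58
tcp_pos: [0.6032, -0.088, 0.0567]
orientation: [3.118, -0.387, -0.0]
contact_force: [-0.1, -0.4, 0.1]
grip_width: 0.0457
gripper_force: 0.0
```

Call:
step_arm(rows=[[0, 0, -0.003, 0, 0, 0], [0, 0, -0.003, 0, 0, 0], [0, 0, -0.003, 0, 0, 0]])

```text
clock: 4.83
tcp_pos: [0.6032, -0.088, 0.0549]
orientation: [3.118, -0.387, -0.0]
contact_force: [0.4, 0.3, -0.2]
grip_width: 0.0455
gripper_force: 0.0
```

Call:
step_arm(rows=[[0, 0, -0.003, 0, 0, 0], [0, 0, -0.003, 0, 0, 0], [0, 0, -0.003, 0, 0, 0]])

```text
clock: 5.08
tcp_pos: [0.6032, -0.088, 0.0531]
orientation: [3.118, -0.387, -0.0]
contact_force: [0.0, -0.4, -0.9]
grip_width: 0.0456
gripper_force: 0.0
```

Call:
step_arm(rows=[[0, 0, -0.003, 0, 0, 0], [0, 0, -0.003, 0, 0, 0], [0, 0, -0.003, 0, 0, 0]])

```text
clock: 5.33
tcp_pos: [0.6032, -0.088, 0.0513]
orientation: [3.118, -0.387, -0.0]
contact_force: [0.9, 0.6, -0.2]
grip_width: 0.0455
gripper_force: 0.0
```

Run:
```python
from h import *
import cv2
print(r.tips_ahead)
p=np.load("p.npy");o=r.get_obs();d=Tf(p,[(0,0,0)])[0]
c,s=np.cos(p[3]),np.sin(p[3]);v=o["tcp_pos"]-d;print("tcp in dock",(c*v[0]+s*v[1])*1e3,(-s*v[0]+c*v[1])*1e3,v[2]*1e3)
ims=[]
for n,(x,y) in(("scene",(250,300)),("top",(408,172))):
    a=np.mean([eyes.grab_frame(n)[:,:,::-1][y:y+60,x:x+60].astype(float) for _ in range(6)],0)
    a=255*(a/255)**.5
    ims.append(cv2.resize(np.clip(a,0,255).astype(np.uint8),(400,400),interpolation=cv2.INTER_CUBIC))
cv2.imwrite("pics/c5.png",np.hstack(ims))
```

```text
0.014
tcp in dock 36.41255738648326 6.326352200484115 53.893669246917504
```

View pics/c5.png

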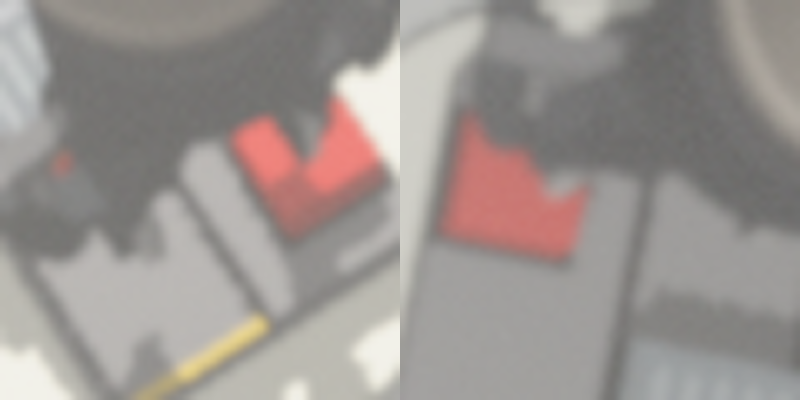

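Scene half: key finger's tip at (310,165), a shadow on the key below it at (290,195), so it is still above; channel finger's tip at (145,257), its shadow at (150,360). Top half: tips near (555,190) and (745,235). Triangulating these.

Run:
```python
from h import *
import cv2
p=np.load("p.npy");c,s=np.cos(p[3]),np.sin(p[3])
P=[C[n]["mtx"]@np.linalg.inv(C[n]["extrinsics"])[:3] for n in("scene","top")]
S=np.array([[310,165],[145,257],[130,255]])/6.667+[250,300];T=np.array([[155,190],[345,235],[345,235]])/6.667+[408,172]
X=cv2.triangulatePoints(P[0],P[1],S.T,T.T);X=(X[:3]/X[3]).T
for x in X:
    v=x-p[:3];print(x.round(4),"dock mm",(np.array([c*v[0]+s*v[1],-s*v[0]+c*v[1],v[2]])*1e3).round(1))
o=r.get_obs();print(o["joints"].round(3),o["tcp_pos"])
```

```text
[ 0.6094 -0.065   0.0486] dock mm [36.7 30.2 51.2]
[ 0.5939 -0.1166  0.0492] dock mm [ 34.4 -23.6  51.8]
[ 0.5919 -0.118   0.05  ] dock mm [ 32.8 -25.5  52.6]
[ 0.172  0.56  -0.173  1.83   0.132  0.763 -1.888] [ 0.60336522 -0.08797685  0.05141175]
```

Tips lie at dock (37,30) and (34,-24) — right places, within a few mm of the key's top. Continue down.

Call:
step_arm(rows=[[0, 0, -0.003, 0, 0, 0], [0, 0, -0.003, 0, 0, 0], [0, 0, -0.003, 0, 0, 0]])

```text
clock: 6.18
tcp_pos: [0.6032, -0.088, 0.0494]
orientation: [3.118, -0.387, -0.0]
contact_force: [0.6, -0.3, -0.5]
grip_width: 0.0459
gripper_force: 0.0
```

Call:
step_arm(rows=[[0, 0, -0.003, 0, 0, 0], [0, 0, -0.003, 0, 0, 0], [0, 0, -0.003, 0, 0, 0]])

```text
clock: 6.43
tcp_pos: [0.6032, -0.088, 0.0476]
orientation: [3.118, -0.387, -0.0]
contact_force: [0.5, 0.2, 0.2]
grip_width: 0.0457
gripper_force: 0.0
```

Call:
step_arm(rows=[[0, 0, -0.003, 0, 0, 0], [0, 0, -0.003, 0, 0, 0], [0, 0, -0.003, 0, 0, 0]])

```text
clock: 6.68
tcp_pos: [0.6032, -0.088, 0.0459]
orientation: [3.118, -0.387, -0.0]
contact_force: [0.7, 0.7, -0.3]
grip_width: 0.0456
gripper_force: 0.0
```

Run:
```python
from h import *
import cv2
ims=[]
for n,(x,y) in(("scene",(245,285)),("top",(408,165))):
    a=np.mean([eyes.grab_frame(n)[:,:,::-1][y:y+75,x:x+57].astype(float) for _ in range(6)],0)
    a=255*(a/255)**.5
    ims.append(cv2.resize(np.clip(a*1.15-20,0,255).astype(np.uint8),(399,525),interpolation=cv2.INTER_CUBIC)) #7x
cv2.imwrite("pics/c6.png",np.hstack(ims))
```

```text
(no output)
```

View pics/c6.png

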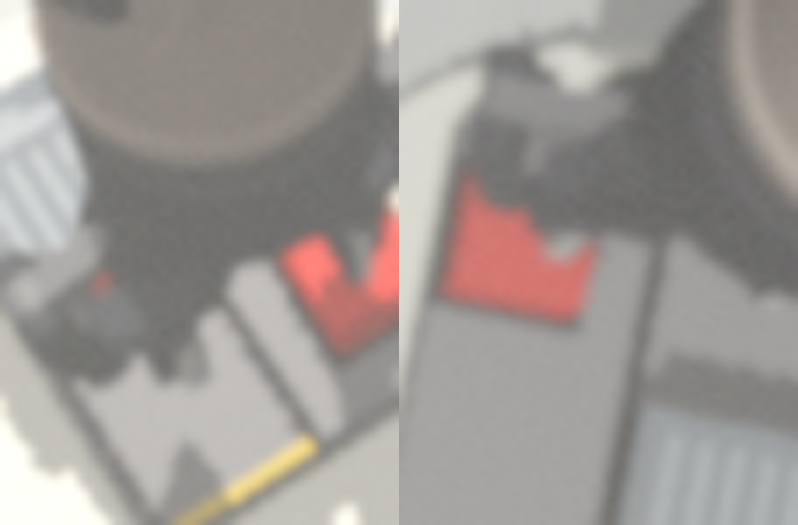

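Scene half: the light pad tip over the channel at (190,375), its shadow's apex at (190,445), closing as I descend; by that rate the tips are still ~16 mm above the floor, i.e. about key height. Continue feeling.

Call:
step_arm(rows=[[0, 0, -0.002, 0, 0, 0], [0, 0, -0.002, 0, 0, 0], [0, 0, -0.002, 0, 0, 0]])

```text
clock: 7.53
tcp_pos: [0.6033, -0.088, 0.0447]
orientation: [3.118, -0.387, -0.0]
contact_force: [0.6, -0.5, -0.0]
grip_width: 0.0456
gripper_force: 0.0
```

Call:
step_arm(rows=[[0, 0, -0.002, 0, 0, 0], [0, 0, -0.002, 0, 0, 0], [0, 0, -0.002, 0, 0, 0]])

```text
clock: 7.78
tcp_pos: [0.6033, -0.088, 0.0435]
orientation: [3.118, -0.387, -0.0]
contact_force: [-0.5, 0.2, 1.2]
grip_width: 0.0457
gripper_force: 0.0
```

Call:
step_arm(rows=[[0, 0, -0.002, 0, 0, 0], [0, 0, -0.002, 0, 0, 0], [0, 0, -0.002, 0, 0, 0]])

```text
clock: 8.03
tcp_pos: [0.6032, -0.088, 0.0423]
orientation: [3.118, -0.387, -0.0]
contact_force: [-0.1, 0.7, 0.1]
grip_width: 0.0455
gripper_force: 0.0
```

Call:
step_arm(rows=[[0, 0, -0.002, 0, 0, 0], [0, 0, -0.002, 0, 0, 0], [0, 0, -0.002, 0, 0, 0]])

```text
clock: 8.28
tcp_pos: [0.6033, -0.088, 0.0411]
orientation: [3.118, -0.387, -0.0]
contact_force: [0.3, 0.2, -0.2]
grip_width: 0.0456
gripper_force: 0.0
```

Call:
step_arm(rows=[[0, 0, -0.002, 0, 0, 0], [0, 0, -0.002, 0, 0, 0], [0, 0, -0.002, 0, 0, 0]])

```text
clock: 8.53
tcp_pos: [0.6033, -0.088, 0.0399]
orientation: [3.118, -0.387, -0.0]
contact_force: [0.0, 0.4, 0.2]
grip_width: 0.0453
gripper_force: 0.0
```

Run:
```python
from h import *
import cv2
for n,(x,y) in(("scene",(245,285)),("top",(408,165))):
    a=np.mean([eyes.grab_frame(n)[y:y+75,x:x+75].astype(float) for _ in range(3)],0)
    np.save(f"{n}_a.npy",a)
    red=(a[...,0]>1.8*a[...,1]); k=a.sum(2)/3
    ys,xs=np.nonzero(red); print(n,red.sum())
    for j in range(ys.min()-1,ys.max()+3):
        print(y+j,''.join('R' if red[j,i] and k[j,i]>55 else 'r' if red[j,i] else str(min(9,int(k[j,i]/20))) for i in range(max(0,xs.min()-8),75)))
    print("x0",x+max(0,xs.min()-8))
```

```text
scene 189
314 222222222222222222222347999999999999999999
315 2222222222222222222223R6899999999999999999
316 2222222222222222222222RR799999999999999999
317 2222222222222222222223RRR89999999999999999
318 2222222222222222232223RRRR9999999999999999
319 2222222222233222233333RRRR8999999999999999
320 2222222223RRRR2233333RRRRRR899999999999999
321 222222223RRRRR3223333RRRRRRR99999999999999
322 22223323RRRRRRR22334RRRRRRRR89999999999999
323 23334433RRRRRRR32334RRRRRRRRR8999999999999
324 34555543RRRRRRRR2234RRRRRRRRR5899999999999
325 456666543RRRRRRR3334RRRRRRRRR4689999999999
326 5666666533RRRRRRR334RRRRRRRRR3479999999999
327 5666666542RRRRRRRRRRRRRRRRR333468999999999
328 45666665433RRRRRRRRRRRRRRR3333468999999999
329 356666665433RRRRRRRRRRRR333334567899999999
330 345666666433RRRRRRRRRRR3333334566799999999
331 4345666665433RRRRRRRR333233344566689999999
332 54456666655433RRRRRR3333334444566678999999
333 54445666666533RRRR333333344444566667999999
334 654345666665433333333334444445666556899999
335 654335666665433233333444444456655446999999
x0 278
top 213
193 8888764323322222222222222222222222222
[... 865 characters left out ...]
RRRRR444444443234444444332222222222222222222222222222
205 8775333RRRRRRRRRRRRRRRRRRRR444444443334444444433322222222222222222222222222
206 8765333RRRRRRRRRRRRRRRRRRRR444444443334444444444322222222222222222233332222
207 87643333RRRRRRRRRRRRRRRRRR4444444433344444444444433333322222222223455544333
208 8764433333333RRRRRRRRRRRRR4444444432344444444444444444333333322235677766555
209 876444444433333333RRRRRRR44444444433344444444444444444444444332346777777777
210 7754444444444443333333RR334444444433344444444444444444444444433356788888777
211 765444554544444444433333334444444333444444444444444444444444432357788888888
212 764445455554454444444443344444444333444444444444444444444444432357788888888
x0 408
```

Run:
```python
from h import *
from scipy.optimize import least_squares
p=np.load("p.npy")
for hw in(0,6,11):
    f=lambda v:np.r_[(proj("scene",Tf(p,[(v[0]+hw,v[1],v[2])]))-[295.5,326.7])[0],(proj("top",Tf(p,[(v[0]-hw,v[1],v[2])]))-[430.5,202.7])[0]]
    s=least_squares(f,[35,30,50]);print(hw,s.x.round(1),s.fun.round(2),Tf(p,[s.x]).round(4))
print(r.get_obs()["tcp_pos"])
```

```text
0 [34.3 27.2 38.9] [-3.33  0.11 -2.25 -2.07] [[ 0.6062 -0.0673  0.0363]]
6 [35.3 27.6 54.5] [-1.65  0.04 -1.1  -1.03] [[ 0.6073 -0.0671  0.0519]]
11 [36.1 27.9 67.4] [-0.19  0.   -0.13 -0.12] [[ 0.6082 -0.067   0.0648]]
[ 0.60334915 -0.08801891  0.0400239 ]
```

With the pad's 22 mm width accounted for, both views agree: tip is about 11 mm above the key. Continue down.

Call:
step_arm(rows=[[0, 0, -0.003, 0, 0, 0], [0, 0, -0.006, 0, 0, 0], [0, 0, -0.006, 0, 0, 0]])

```text
clock: 9.08
tcp_pos: [0.6034, -0.088, 0.0362]
orientation: [3.118, -0.387, 0.0]
contact_force: [0.9, -0.4, 1.0]
grip_width: 0.0459
gripper_force: 0.3
```

Call:
step_arm(rows=[[0, 0, -0.003, 0, 0, 0], [0, 0, -0.003, 0, 0, 0], [0, 0, -0.003, 0, 0, 0]])

```text
clock: 9.33
tcp_pos: [0.6035, -0.088, 0.0346]
orientation: [-3.118, 0.387, -0.0]
contact_force: [-0.1, -1.0, 1.5]
grip_width: 0.0455
gripper_force: 0.8
```

Call:
step_arm(rows=[[0, 0, -0.002, 0, 0, 0], [0, 0, -0.002, 0, 0, 0], [0, 0, -0.002, 0, 0, 0]])

```text
clock: 9.58
tcp_pos: [0.6035, -0.088, 0.0335]
orientation: [-3.118, 0.387, -0.0]
contact_force: [-0.3, -0.8, 2.8]
grip_width: 0.0454
gripper_force: 1.4
```

Run:
```python
from h import *
o=r.get_obs();print(o["contact_force"].round(2),o["moment"].round(3))
for n,(x,y) in(("scene",(245,285)),("top",(408,165))):
    a=np.mean([eyes.grab_frame(n)[y:y+75,x:x+75].astype(float) for _ in range(3)],0)
    b=np.load(f"{n}_a.npy")
    red=lambda a:a[...,0]>1.8*a[...,1]
    A,B=red(a),red(b);print(n,B.sum(),A.sum(),"bottom rows",np.nonzero(B)[0].max(),np.nonzero(A)[0].max(),"cols",np.nonzero(B)[1].min(),np.nonzero(A)[1].min(),np.nonzero(B)[1].max(),np.nonzero(A)[1].max())
    if n=="scene":
        k=a.sum(2)/3
        for j in range(28,75):print(y+j,''.join('R' if A[j,i] else str(min(9,int(k[j,i]/20))) for i in range(75)))
```

```text
[-0.34 -0.81  2.81] [0.003 0.004 0.035]
scene 189 163 bottom rows 48 48 cols 41 42 61 61
313 767777677776532222222222222222222222222222222222222223333454457999999999999
314 776777767776532222222222222222222222222222222222222222334687799999999999999
315 876677766777532222222222222222222222222222222222222222235799999999999999999
316 77767777667753222222222222222222222222222222222222222223R799999999999999999
317 7777677776764322222222222222222222222222222222222222222RRR89999999999999999
318 6777767776654222222222222222222222222222222222222222223RRRR9999999999999999
319 6777766776653332222222222222222222222222222222222222223RRRR7999999999999999
320 6677776776554433222222222222222222222222222222222233323RRRRR899999999999999
321 666777666555444332222222222222222222222222233R322233333RRRRRR89999999999999
322 6666766555555443322222222222222222222222223RRRR3223333RRRRRRR79999999999999
323 555555555555554322222222222222222222222223RRRRR3223344RRRRRRRR8999999999999
324 444334555555554322222222222222222223333333RRRRRR322344RRRRRRRR6899999999999
325 333334555555543322222222222222222334455543RRRRR
[... 2093 characters left out ...]
787899997555678
352 999999988987665433456544444444445667777654445566666666666666676678875555689
353 999999999998666443356654444444445677765444456666666666666666666666765556789
354 999999999999766543345554444444446777654445666666666666666666666666555556899
355 999999999999976654334554444444456765444556666666666666666666666655555557899
356 999999999999986654334554444444455654445666666666677766666666666655555556899
357 999999999999997665444444444444444444556666666667899876666666666555555567899
358 999999999999999766443334444444443445666666666668999876666666665555555678999
359 999999999999999976544333444444334556666666666678999766666666655555556799999
top 213 197 bottom rows 45 45 cols 7 6 27 27
```

The red key's edge has begun sinking under the finger (contact at TCP z ≈ 0.036). Now press briskly.

Call:
step_arm(rows=[[0, 0, -0.0125, 0, 0, 0], [0, 0, -0.0125, 0, 0, 0], [0, 0, -0.0125, 0, 0, 0], [0, 0, -0.0125, 0, 0, 0], [0, 0, -0.0125, 0, 0, 0]])

```text
clock: 10.3
tcp_pos: [0.604, -0.0881, 0.0264]
orientation: [3.118, -0.386, 0.002]
contact_force: [-0.5, -0.6, 6.6]
grip_width: 0.0457
gripper_force: 4.5
```

```bash
cat > look.py <<'E'
from h import *
o=r.get_obs();print(o["clock"],o["tcp_pos"].round(4),o["contact_force"].round(2),o["moment"].round(3))
for n,(x,y,h,w) in(("scene",(235,300,60,75)),("top",(408,185,60,75))):
    a=np.mean([eyes.grab_frame(n)[y:y+h,x:x+w].astype(float) for _ in range(2)],0)
    k=a.sum(2)/3;R=a[...,0]/(a[...,1]+1);O=(a[...,1]/(a[...,2]+1))
    print(n,"x0",x)
    for j in range(h):print(y+j,''.join(('O' if O[j,i]>1.5 else 'R') if R[j,i]>1.6 else str(min(9,int(k[j,i]/20))) for i in range(w)))
E
python3 look.py
```

```text
10.3 [ 0.604  -0.0881  0.0264] [-0.51 -0.63  6.63] [0.102 0.028 0.18 ]
scene x0 235
300 999998876666666665444333333333333333333333333333333333333333333334544333323
301 999987666666666676544433333333333333333333333333333333333333332234433333222
302 998766666666667777644443333333333333333333333333333333333333332223333333322
303 876666666666677777654443333333333333333333333333333333333333322222223333322
304 766666666667777777654444333333333333333333333333333333333333222222232333332
305 666666666777777777764344443333333333333333333333333333333332222222222233332
306 666666677777777777775434444333333333333333333333333333333322222222222233322
307 666666777777777777776433344443333333333333333333333333333222222222222222222
308 566677777777777777776533333444333333333333333333333333332222222222222222222
309 656777777777777777777532233334443443333333333333333333222222222223323222223
310 656677777777777777777643223333333344433343333333333332222222222223332222224
311 645677777777777777777653222233333333333333333333332222222222222223322222235
312 7445677777777777777777532222222333333333333333332222
[... 7894 characters left out ...]
555555555554443234555555555556666666666666544445677888888888
237 555555555455555545555545454443234555555555556665555566655544455677888888888
238 555555555555555555455555554433234555555555556666555555555444455677888888888
239 555555555555555555555555544432234555555555555555555555555444456778888888888
240 555555555555555554554555554432344555555555555555555555555444456778888888888
241 555555555555555555555555444432345555555555555555555555555444456788888888888
242 555555555555555555545555554332345555555555555555555555554444556788888888888
243 555555555555555555555545554322345555555555555555555555554444556788888888888
244 555555555555555555555555544333345555555555555555555555554444567788888888888
```

The bit stripes in the top image moved from rows 226–246 to 209–228, i.e. the cassette popped about 31 mm and stands at the finger. Press slightly further and check it stays still.

Call:
step_arm(rows=[[0, 0, -0.001, 0, 0, 0], [0, 0, -0.001, 0, 0, 0], [0, 0, -0.001, 0, 0, 0], [0, 0, -0.001, 0, 0, 0], [0, 0, -0.001, 0, 0, 0]])

```text
clock: 10.92
tcp_pos: [0.6041, -0.088, 0.0262]
orientation: [3.118, -0.386, 0.002]
contact_force: [-2.0, -0.1, 9.0]
grip_width: 0.0461
gripper_force: 6.4
```

```bash
python3 look.py > l2.txt; head -1 l2.txt; grep -A60 '^top' l2.txt | sed -n '18,50p'
```

```text
10.9167 [ 0.6041 -0.088   0.0262] [-2.03 -0.15  9.03] [0.249 0.327 0.175]
201 8876533RRRRRRRRRRR4444444RR333333333222222222222222222222223334445555555555
202 887643RRRRRRRRRRRRR4554RRRR344444443223322222222222222222222233334444445555
203 887643RRRRRRRRRRRRRR54RRRRR444444443223332222222222222222222222233333334443
204 887543RRRRRRRRRRRRRRRRRRRRR444544443234433222222222222222222222222222223222
205 887533RRRRRRRRRRRRRRRRRRRR4444444443334333222222222222222222222222222222222
206 876533RRRRRRRRRRRRRRRRRRRR3444444433334332222222222222222222222222222222222
207 8764333RRRRRRRRRRRRRRRRRRR3444444433333322222222222222222222222222332222222
208 87644333333RRRRRRRRRRRRRRR4444444432333322222222222222222222222224454333334
209 875444444443333RRRRRRRRRRR4444444432233223332222222222222222222235666555556
210 87544444444444433333RRRRR34444444432232234543334322222222222222235777777777
211 765445555454444444443333334444444432233234543355433332223222222245777778788
212 765445555554454444444444444444444332233235543455434443344322222346778888888
213 76444555455455455445444444444544432223324554345543454334543333
[... 913 characters left out ...]
555554454454454432334445555455444444345543455334555678888888
226 445555555555555554555555455444432344445555455544554444433454334555778888888
227 445555555554555555554545545544322344445554555545554445444454334556778888888
228 445555455555555455555555554444322345555555555445555455544554445556788888888
229 455555554555555555455455554544322345555555555555555455545554445556788888888
230 455555555555555545455555454544323445566666555555555455444554444567788888888
231 555555555555555545445544555444323455566666666665555555544544444567788888888
232 555555555555555555455554545543323455566666666666666555555544444567788888888
233 545555554555555555555555554443223455666666666666666666665554445567888888888
```

Call:
step_arm(rows=[[0, 0, 0, 0, 0, 0], [0, 0, 0, 0, 0, 0], [0, 0, 0, 0, 0, 0], [0, 0, 0, 0, 0, 0], [0, 0, 0, 0, 0, 0]])

```text
clock: 11.53
tcp_pos: [0.604, -0.088, 0.0262]
orientation: [3.118, -0.386, 0.002]
contact_force: [-1.7, 0.0, 8.8]
grip_width: 0.0456
gripper_force: 6.4
```

```bash
python3 look.py > l3.txt; head -1 l3.txt; grep -A60 '^top' l3.txt | sed -n '24,32p;42,48p'
```

```text
11.5333 [ 0.604  -0.088   0.0262] [-1.73  0.    8.8 ] [0.274 0.29  0.145]
207 8764333RRRRRRRRRRRRRRRRRRR3445444433333322222222222222222222222222332222222
208 87644333333RRRRRRRRRRRRRRR4444444432233222322222222222222222222223444333334
209 8754444444333333RRRRRRRRRR4444444432233223332222222222222222222235666555556
210 87544454444444433333RRRRR34444444432222234543334322222222222222245777777777
211 765445555544444444433333334454444432233234543345433332223222222245777777888
212 765445554555544444444443344444444332233235543455434443334322222346778888888
213 764445555554455554444444444454444332232235543455434543345433333356778888888
214 764445555545444555454444444444444322232245543455335543455434443356777888888
215 754445555554555554444554444445444323332345543455345543455434543345677888888
225 445555555555455555545555555444432334445555445444444345543455334455678888888
226 445555555555454544555444555454432344445555555544554444433454334555778888888
227 455555555555555544454555554544432344444555455545555455444454334556778888888
228 455555555544555544545455554554322344555554545445555555544554444556778888888
229 455555555555554555544555455444322345555555555555554455545554445556778888888
230 455555455555555554555554555544323445566666555555555555445554445567788888888
231 455555555455545555555555455544323455566666666665555555444544445567788888888
```

Run:
```python
from h import *
import cv2
p=np.load("p.npy")
a=cv2.cvtColor(cv2.imread("pics/top0.png"),cv2.COLOR_BGR2GRAY)
b=cv2.cvtColor(eyes.grab_frame("top"),cv2.COLOR_RGB2GRAY)
q=proj("top",Tf(p,[(-26,-24,62)]))[0];print(q)
x,y=q.round().astype(int)
t=a[y-6:y+9,x-11:x+12]
for im in(a,b):
    w=im[y-45:y+25,x-30:x+40];m=cv2.matchTemplate(w,t,cv2.TM_CCOEFF_NORMED);_,v,_,l=cv2.minMaxLoc(m);print(v,l[0]+x-30-(x-11),l[1]+y-45-(y-6))
for d in(20,25,28,30,32,34,36,40):print(d,(proj("top",Tf(p,[(-26+d,-24,62)]))[0]-q).round(1))
o=r.get_obs();print(o["clock"],o["contact_force"],o["tau"].round(2))
```

```text
[453.14448109 237.11185909]
1.0 0 0
0.774583101272583 4 -20
20 [  2.1 -11. ]
25 [  2.6 -13.7]
28 [  2.9 -15.3]
30 [  3.1 -16.4]
32 [  3.4 -17.5]
34 [  3.6 -18.6]
36 [  3.8 -19.7]
40 [  4.2 -21.8]
11.7833 [-1.79293272 -0.60518059  9.73113481] [-5.000e-02 -5.350e+01 -9.400e-01 -1.852e+01  6.000e-02 -4.300e-01
 -1.600e-01]
```

```bash
python3 -c "
from bench import r
print(r.hand_in())"
```

```text
the job is handed in; nothing more can be done
None
```

I handed the job in with the key held at the bottom of its travel (about 9 N) and the cassette popped about 36 mm. Over the last second before hand-in it stood still, which I take to be against the other finger, with its front well short of the channel's open end; the hand-in returned no verdict.

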